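# Close a hexagon gluing jig with its eared keeper plate

## Task

Stand the loose hexagonal wooden block flat in the gluing jig's pocket, right in front of the two hexagons already there and pointing into the notch between them. Then slide the aluminium keeper plate, ears first into the two side slots, all the way home against the stops so that both spring clips snap in behind its ears, it sits flat, and the three blocks are packed face to face. Let go of everything and leave the other things on the bench where they are.

Things in the scene. Friction and masses are not known exactly. Their poses are not given: they have to be found in the camera images.
- jig: Gluing jig fixed to the bench: plywood base 280 x 200 x 12 mm (x -125 to 155). Frame: x = sliding direction, from the open front to the pocket's back wall; y left; z up. Origin: at bench level under the centre of the seated keeper; the bed is at z = 12 mm. Rear pocket walls stand 26 mm over the bed, inner faces at |y| = 57.5 mm (from x = 70 mm back) and x = 140 mm.
- slot_l (a point): Left slot's mouth, on the bed, at jig (-54, 79, 12) mm. Each dark steel slot spans |y| 62 to 96 mm and is open inward; its roof lip (x -54 to 24 mm, with a window at x -40 to -8 mm that shows the clip) is 13 mm over the bed, 6 mm thick, top at z = 31 mm. In front, a guide flares outward to x = -80 mm. End stops at x = 12 mm halt the ears.
- slot_r (a point): Right slot's mouth, the mirror image, at jig (-54, -79, 12) mm.
- apron (a point): Point on the open bed in front of the slots, at jig (-88, 0, 12) mm: the keeper laid flat here, centred and square to the jig, is clear of the slots and is then pushed 88 mm along the jig's x to its home.
- nest (a point): Point on the bed at jig (58.5, 0, 12) mm: centre of the third block when packed, with flats facing the jig's +y and -y (a corner points at the keeper). It may be set down some 10 mm short of this (x = 48 mm): the keeper's front edge then pushes it into the notch.
- keeper: Keeper plate, bare aluminium, 10 mm thick, 190 g: a body 50 mm (its x) by 116 mm (its y) with an ear 24 mm (x) by 20 mm (y) in the middle of each short side, 156 mm over the ears. Origin: centre of the underside, z up; the same turned by half a turn. Home: its origin at the jig's (0, 0, 12) mm with x along the jig's x. The side play in the slot mouths is about 3 mm either way.
- block_c: The loose hexagonal block of plain wood: 56 mm across flats (64.7 mm over corners), 36 mm tall, 65 g. Origin: centre of the underside; flats face its +y and -y and every 60 degrees; corners on its x axis.
- block_a: Same block, already in the jig's pocket, back left; loose. Same origin and axes.
- block_b: Same block, already in the jig's pocket, back right; loose. Same origin and axes.
- clip_l (a joint): Left spring clip: a 34 mm steel leaf in the left slot, hinged at its front end and leaning inward towards the stop, its tip at jig x = -14 mm. 0 = relaxed (also once it has snapped in behind the keeper's ear), about 0.2 rad = pushed outward by a passing ear. Both clips together resist with roughly 5 to 10 N; with the keeper at its stop it has about 2 mm of free play.
- clip_r (a joint): Right spring clip, the mirror image.
- glue: Bystander, leave where it is. White glue bottle standing beside the jig, 60 mm across, 160 mm tall; origin at its foot.
- sander: Bystander, leave where it is. Cork sanding block beside the jig, 75 x 40 x 36 mm; origin under its centre.
- hammer: Bystander, leave where it is. Hammer lying on the bench, up to 300 mm long along its x.
- driver: Bystander, leave where it is. Screwdriver lying on the bench, up to 220 mm long along its x.
- strip: Bystander, leave where it is. Plain aluminium strip without ears, 50 x 116 x 10 mm; origin under its centre.
- disc: Bystander, leave where it is. Round wooden blank, 58 mm across, 36 mm tall; origin under its centre.
Not all that is in view belongs to the job. Leave any black or blue look-alike of the keeper alone.

How it is judged:
By the outcome, as a careful person would: the job done as asked, in the order asked, and still so for the second after the job is handed in, with the robot touching nothing.
It also fails if it takes over 64 s, if anything falls off the work surface, if the arm or the gripper's body presses on something with over 40 N, if the wrist force passes 120 N, or if a joint passes its speed limit or range.

## Robot

A 6-joint arm with a two-finger parallel gripper is mounted at the origin on the work surface. World frame = base frame: x ahead of the robot, y to its left, z up, the work surface at z = 0. Lengths are in m, angles in rad, forces in N, time in s.
With the tool pointing down it reaches from about 0.35 to 0.775 m from the base axis. Payload 5.5 kg.
Tool frame: the origin (TCP) lies on the mounting face of the last link; the fingertips stand 173 mm ahead of it and the grasp point (between the pads) lies 155 mm ahead of it; z points along the fingers, y is the direction in which the jaws open and shut (so a half turn about z gives the same grasp; the last joint's range is limited). The gripper opens to 85 mm and grips with 20 to 120 N. Pads are 22 mm wide; open, the fingers measure 114 mm over their backs; the gripper's body (76 mm by 85 mm) begins 54 mm behind the grasp point. The pads swing forward as they close: fully open they stand 13 mm farther back than shut.
Start: joints at [0.99, 0.313, 0.046, 1.304, 0, 1.431], TCP at [0.245, 0.52, 0.405] pointing down, gripper open.
Joint ranges: [-2.76, 2.76], [-0.86, 1.69], [-1.03, 1.26], [-2.2, 2.34], [-1.47, 1.5], [-3.14, 3.14]. Speed limits (rad/s): [2.57, 2.57, 3.14, 3.14, 3.14, 3.14].

## Interface

Orientations are given as a unit quaternion [w, x, y, z].
In Python, from workcell import * gives the robot as it stands. The module is installed in compiled form; this text tells all that it offers.
- The arm moves only by the shell command python3 -m crank 'ROWS' [FORCE]. ROWS is JSON, a list of rows, each a list of 7 numbers: the shift along the tool's x, y, z in mm, then the turn, a rotation vector about the tool's x, y, z in degrees, then the opening, from 0 (shut) to 1 (fully open). A call has exactly 8 rows; each row shifts and turns the commanded pose from where the row before left it, along the tool's axes as they then stand; what a row does not reach is not made up. A row lasts 1/8 s, in which the tool goes at most 62.5 mm and 10.7 degrees, less where a joint would pass 70% of its speed; a pose out of reach is approached as far as the arm can. A call with a gripper value outside its range is refused whole. The fingers move at their own pace and stop on an object; FORCE is the grip in N (left out, the last holds). Time passes only in rows, so rows that do not move let the fingers close, or fill a call up. It gives the time, the measured TCP pose, the force and the opening at its end, in the units of the state.
- get_state(): the state, without advancing time (a new reading comes with each control period).
- read_camera(name): name is "side" or "top"; returns the picture (420x560x3 uint8, blue, green, red); there is no depth.
- calibration(name): a dict with "fx", "fy", "cx", "cy" (pixels), "extrinsics" (4x4, takes a point from world to camera coordinates). Camera axes: x right, y down, z forward; pixel columns grow to the right and rows downward; lengths in m; the calibration is good to about 2 mm. A picture is of the moment at which its call begins. calibration takes no time and is no camera call.
- hand_in(): hands the job in, once; it reports no verdict.
The state is a dict: "clock": time; "joint_pos": joint angles; "qvel": joint speeds; "tau": joint torques, N m; "tcp_pos": TCP position; "orientation": TCP orientation; "wrist_force": force on the tool from outside, world axes, zero at the start; "ft_torque": the same for the moment, N m; "finger_gap": finger opening in m.
Only numpy, scipy, OpenCV 4.12 (cv2) and the standard library are available. Lean on these libraries where they do the work, as an engineer would, in place of code of your own. Each camera call takes 0.05 s, during which the arm holds its last target.

## Working session

There is one attempt and no reset: what is moved stays moved. The work goes in short steps, Python scripts to look and compute and a shell command to move; the robot and the scene stay as the last step left them, time stands still between calls to the robot, and variables do not carry over. Pictures are saved under pics/ and viewed, and the job is handed in when it is done.

```bash
mkdir -p pics; python3 - <<'E'
from workcell import *
import cv2
s=get_state(); print(s)
for n in("side","top"):
    cv2.imwrite(f"pics/{n}0.png",read_camera(n)); print(n,calibration(n))
E
```

```text
{'clock': 0.0, 'joint_pos': array([ 9.90359375e-01,  3.13967935e-01,  4.49717561e-02,  1.30359548e+00,
       -4.56520810e-06,  1.43121332e+00]), 'qvel': array([ 5.92763659e-04, -7.55328551e-05,  8.61105425e-04, -1.98331498e-04,
       -7.63892080e-04, -1.84460854e-03]), 'tau': array([-2.53709601e-03, -4.80628431e+01,  2.98532724e+01,  1.94102334e-02,
       -1.79562999e-04,  1.74157648e-07]), 'tcp_pos': array([0.24524661, 0.51985015, 0.40382411]), 'orientation': array([-3.14097263e-04,  2.18646193e-01,  9.75803790e-01, -8.40925184e-04]), 'wrist_force': array([-1.03034162, -0.30020433, -0.02845833]), 'ft_torque': array([-0.0150501 ,  0.00350477, -0.01244036]), 'finger_gap': 0.08577037364700486}
side {'fx': 524.1441985945754, 'fy': 524.1441985945754, 'cx': 285.21661614624156, 'cy': 199.25671225068862, 'extrinsics': array([[ 0.97776391, -0.20962889,  0.00578564, -0.4829164 ],
       [-0.10278103, -0.50308081, -0.85810591,  0.13126801],
       [ 0.18279443,  0.83843034, -0.51344013,  1.21144827],
       [ 0.        ,  0.        ,  0.        ,  1.        ]])}
top {'fx': 525.6929513326811, 'fy': 525.6929513326811, 'cx': 275.30855541366446, 'cy': 200.77197231277745, 'extrinsics': array([[-0.01909297, -0.99976312,  0.01044771,  0.08931985],
       [-0.98584507,  0.01708423, -0.16678617,  0.54085574],
       [ 0.16656817, -0.01348427, -0.98593774,  1.45044108],
       [ 0.        ,  0.        ,  0.        ,  1.        ]])}
```

View pics/side0.png

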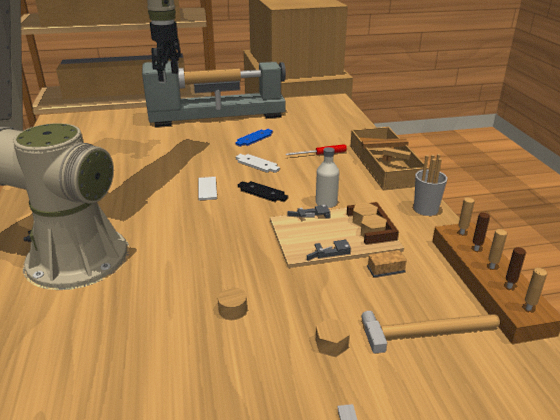

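View pics/top0.png

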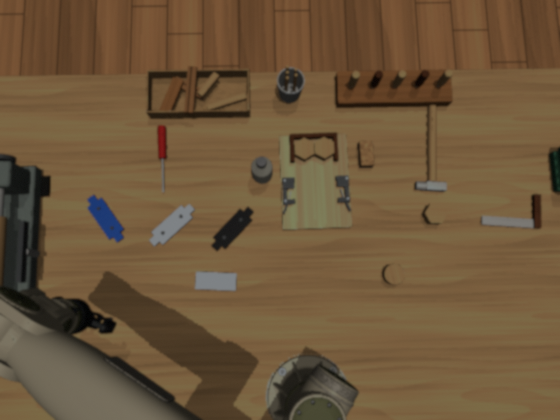

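The side view shows the keeper (white, eared) at (258,162), the loose hexagon at (332,337) and the disc at (232,303). In the top view the keeper is at (172,225), the jig around (315,180), the hexagon at (432,213) and the strip at (216,281). Next I'll zoom in.

```bash
cat > h.py <<'E'
import numpy as np, cv2
from workcell import *
def ray(n,uv,z):
    c=calibration(n);E=c["extrinsics"];R=E[:3,:3];o=-R.T@E[:3,3]
    uv=np.atleast_2d(uv).astype(float)
    d=np.c_[(uv[:,0]-c["cx"])/c["fx"],(uv[:,1]-c["cy"])/c["fy"],np.ones(len(uv))]@R
    return (o+d*((z-o[2])/d[:,2])[:,None])[:,:2]
def proj(n,P):
    c=calibration(n);E=c["extrinsics"];q=np.atleast_2d(P)@E[:3,:3].T+E[:3,3]
    return np.c_[q[:,0]/q[:,2]*c["fx"]+c["cx"],q[:,1]/q[:,2]*c["fy"]+c["cy"]]
E
python3 - <<'E'
import cv2
t=cv2.imread("pics/top0.png");s=cv2.imread("pics/side0.png")
def cr(im,x,y,w,h,k):return cv2.resize(im[y:y+h,x:x+w],None,fx=k,fy=k,interpolation=cv2.INTER_CUBIC)
b=lambda i:cv2.convertScaleAbs(i,alpha=1.8)
cv2.imwrite("pics/t_jig.png",b(cr(t,265,120,110,120,5)))
a=[cr(t,140,195,65,60,6),cr(t,405,190,65,60,6)]
cv2.imwrite("pics/t_kb.png",b(cv2.hconcat(a)))
cv2.imwrite("pics/s_jig.png",cr(s,260,190,150,85,5))
cv2.imwrite("pics/s_kb.png",cv2.hconcat([cr(s,225,145,65,60,6),cr(s,300,305,65,60,6)]))
E
```

```text
(no output)
```

View pics/t_jig.png

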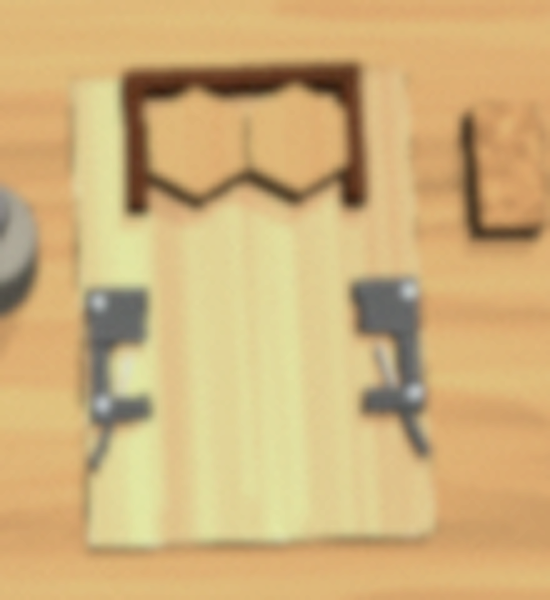

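View pics/t_kb.png

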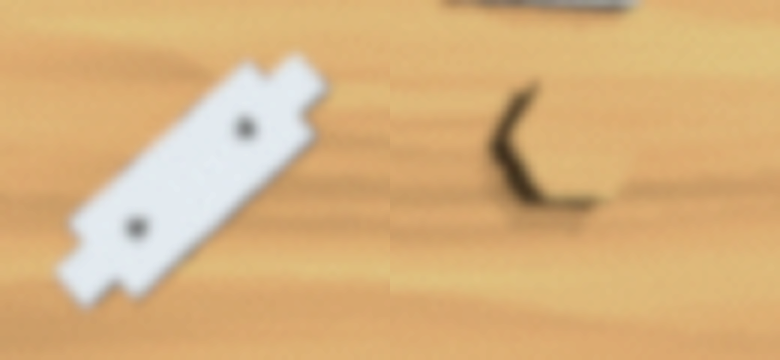

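View pics/s_jig.png

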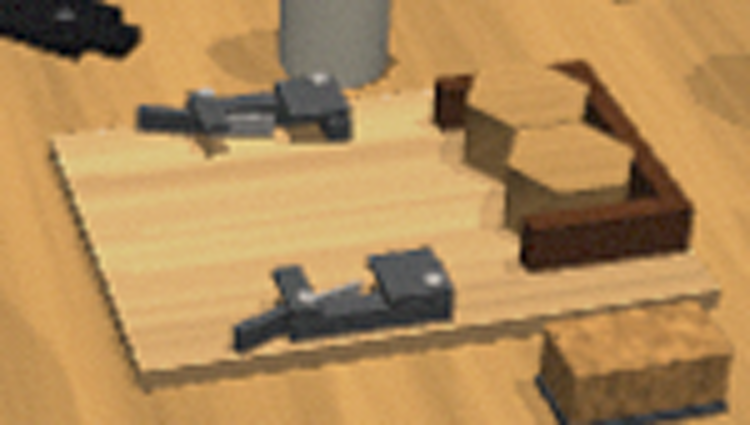

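View pics/s_kb.png

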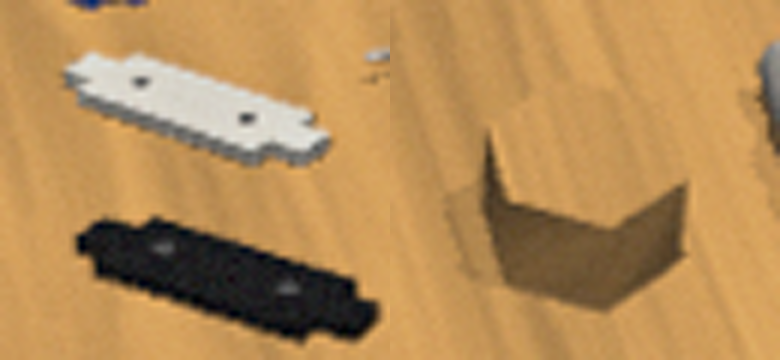

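```bash
cat > fit.py <<'E'
from h import *
from scipy.optimize import least_squares
def fit(obs,x0):  # obs: (cam,u,v,lx,ly,z) px, mm
    o=[(c,*ray(c,[[u,v]],z/1000)[0]*1000,lx,ly) for c,u,v,lx,ly,z in obs]
    def r(p):
        c,s=np.cos(p[2]),np.sin(p[2])
        return np.concatenate([[p[0]+c*lx-s*ly-wx,p[1]+s*lx+c*ly-wy] for _,wx,wy,lx,ly in o])
    for w in ("top","side",None):
        oo=o; 
        o=[q for q in oo if w is None or q[0]==w]
        if len(o)>1:
            S=least_squares(r,x0,loss="soft_l1",f_scale=2); R=S.fun if 0 else r(S.x).reshape(-1,2)
            print(w,S.x[:2].round(1),np.degrees(S.x[2]).round(2),"rms",np.sqrt((R**2).mean()).round(2)); 
        o=oo
    print(R.round(1).tolist())
    return S.x
E
python3 - <<'E'
from fit import *
T=lambda x,y,ox,oy,k:(ox+(x+.5)/k-.5,oy+(y+.5)/k-.5)
ob=[]
for x,y,a,b,z in [(89,547,-125,100,12),(433,533,-125,-100,12),(408,70,155,-100,12),(75,80,155,100,12),
 (147,288,24,62,31),(147,343,-8,62,31),(87,291,24,96,31),(151,399,-40,62,31),(152,416,-54,62,31),
 (353,282,24,-62,31),(414,278,24,-96,31),(360,332,-8,-62,31),(362,392,-40,-62,31),(365,412,-54,-62,31),(146,212,70,57.5,38),(345,207,70,-57.5,38)]:
    ob.append(("top",*T(x,y,265,120,5),a,b,z))
for x,y,a,b,z in [(50,135,-125,100,12),(145,374,-125,-100,12),(720,292,155,-100,12),(350,107,24,62,31),(432,247,24,-62,31),(453,288,24,-96,31),(370,258,-8,-62,31),(273,268,-54,-62,31)]:
    ob.append(("side",*T(x,y,260,190,5),a,b,z))
p=fit(ob,[500,0,0])
print("block")
h=[(32.33*np.cos(np.radians(60*k)),32.33*np.sin(np.radians(60*k))) for k in range(6)]
S=[(97,130,36),(112,203,36),(220,227,36),(297,182,36),(115,283,0),(215,310,0),(295,255,0)]
for x,y,z in S: print(ray("side",[T(x,y,300,305,6)],z/1000)*1000)
for x,y in [(150,88),(125,148),(155,200),(222,200)]: print("t",ray("top",[T(x,y,405,190,6)],.036)*1000)
print("keeper")
for n,(x,y,w,hh),th in(("top",(140,195,65,60),0),("side",(225,145,65,40),0)):
    im=cv2.imread(f"pics/{n}0.png")[y:y+hh,x:x+w]; k=6
    im=cv2.resize(im,None,fx=k,fy=k,interpolation=cv2.INTER_CUBIC).astype(int)
    hsv=cv2.cvtColor(im.clip(0,255).astype(np.uint8),cv2.COLOR_BGR2HSV)
    m=((hsv[...,1]<60)&(hsv[...,2]>(95 if n=="top" else 185))).astype(np.uint8)
    c=max(cv2.findContours(m,0,1)[0],key=cv2.contourArea)[:,0]
    P=ray(n,np.c_[T(c[:,0],c[:,1],x,y,k)],.010)*1000
    r=cv2.minAreaRect(P.astype(np.float32)); M=cv2.moments(P.astype(np.float32))
    print(n,r,M['m10']/M['m00'],M['m01']/M['m00'],M['m00'])
E
```

```text
top [590.2 -37. ] -359.03 rms 1.63
side [591.8 -40.8] 1.1 rms 1.18
None [590.8 -38.2] 1441.06 rms 2.05
[[-1.1, -0.7], [-2.0, -1.7], [0.5, 0.6], [-0.2, 2.2], [0.6, 0.4], [1.0, -1.0], [1.2, -0.4], [1.9, -0.1], [-2.2, -0.1], [1.4, -4.1], [0.2, -2.5], [-1.0, -1.7], [2.2, -2.5], [-0.1, -1.5], [3.2, -3.1], [4.3, -2.6], [-1.4, 2.1], [-2.9, 4.2], [0.4, 3.4], [-0.1, 0.7], [-0.9, 2.5], [0.3, 1.4], [-2.0, 4.5], [-1.9, 2.3]]
block
[[ 473.24322045 -365.69721071]]
[[ 469.78815078 -396.09563627]]
[[ 498.82461692 -412.02163096]]
[[ 527.04589609 -399.25086622]]
[[ 472.52868778 -394.75257415]]
[[ 499.51972816 -411.39619481]]
[[ 530.30256562 -395.16942872]]
t [[ 526.12640774 -362.83325626]]
t [[ 497.40919586 -348.91388468]]
t [[ 472.23606597 -361.5400098 ]]
t [[ 471.6683157  -393.47347854]]
keeper
top ((484.2100830078125, 379.6702880859375), (53.32722091674805, 158.25079345703125), 41.958309173583984) 484.1830509882455 379.6053099846652 7153.156222219113
side ((485.2479553222656, 376.6894836425781), (50.904537200927734, 156.2460174560547), 42.11183166503906) 485.34860935489706 376.8660584529793 6398.147646675352
```

```bash
python3 - <<'E'
from fit import *
T=lambda x,y,ox,oy,k:(ox+(x+.5)/k-.5,oy+(y+.5)/k-.5)
R=64.66/2
H=lambda k:(R*np.cos(np.radians(60*k)),R*np.sin(np.radians(60*k)))
# theta ~90deg : corner0 at +y, 1 at (-x,+y),2 (-x,-y),3 -y,4 (+x,-y),5 (+x,+y)
ob=[("side",*T(x,y,300,305,6),*H(k),z) for x,y,z,k in [(97,130,36,1),(112,203,36,2),(220,227,36,3),(297,182,36,4),(115,283,0,2),(215,310,0,3),(295,255,0,4)]]
ob+=[("top",*T(x,y,405,190,6),*H(k),36) for x,y,k in [(150,88,5),(125,148,0),(155,200,1),(222,200,2)]]
fit(ob,[500,-380,1.57])
E
```

```text
top [ 498.8 -378.7] 89.51 rms 1.35
side [ 500.2 -380.1] 88.63 rms 1.43
None [ 499.5 -379.5] 89.64 rms 1.55
[[-1.6, 2.5], [1.6, 0.6], [0.5, 0.1], [0.4, 3.4], [-1.1, -0.8], [-0.2, -0.5], [-2.9, -0.7], [1.5, -0.7], [2.3, 1.7], [-0.6, -1.7], [-0.2, -2.1]]
```

```bash
cat > plan.py <<'E'
import sys
from h import *
from scipy.spatial.transform import Rotation as Ro
def cur():
    s=get_state(); q=s["orientation"]; R=Ro.from_quat([q[1],q[2],q[3],q[0]])
    return s,R
def plan(x,y,z,phi=None):
    "grasp-point target mm (155 ahead), phi deg of jaw axis; shift first in present axes, then turn"
    s,R=cur(); M=R.as_matrix(); g=s["tcp_pos"]*1000+M@[0,0,155]
    ph=np.degrees(np.arctan2(M[1,1],M[0,1]))
    print("t",round(s["clock"],2),"grasp",g.round(1),"phi",ph.round(2),"tilt",(M[:,2]*1000).round(1),"gap",round(s["finger_gap"]*1000,1),"F",s["wrist_force"].round(1),"j6",s["joint_pos"][5].round(2))
    print("shift tool",(M.T@(np.array([x,y,z])-g)).round(1), "turn", None if phi is None else round(-((phi-ph+180)%360-180),1))
a=list(map(float,sys.argv[1:])); 
if a: plan(*a)
E
python3 plan.py 499.5 -379.5 200 59.5
```

```text
t 0.1 grasp [245.1 519.7 248.9] phi 64.74 tilt [-9.0e-01 -1.4e+00 -1.0e+03] gap 85.5 F [-0.  -0.1 -0.4] j6 1.43
shift tool [-613.8 -704.6   49.9] turn 5.2
```

```bash
python3 -m crank '[[-38,-44,0,0,0,0,1],[-38,-44,0,0,0,0,1],[-38,-44,0,0,0,0,1],[-38,-44,0,0,0,0,1],[-38,-44,0,0,0,0,1],[-38,-44,0,0,0,0,1],[-38,-44,0,0,0,0,1],[-38,-44,0,0,0,0,1]]' 30
python3 -m crank '[[-38,-44,0,0,0,0,1],[-38,-44,0,0,0,0,1],[-38,-44,0,0,0,0,1],[-38,-44,0,0,0,0,1],[-38,-44,0,0,0,0,1],[-38,-44,0,0,0,0,1],[-38,-44,0,0,0,0,1],[-6,0,30,0,0,5.2,1]]'
python3 plan.py 499.5 -379.5 120 59.5
```

```text
clock: 1.1
tcp_pos: [0.37, 0.0702, 0.4047]
orientation: [0.0, 0.219, 0.976, 0.0]
wrist_force: [1.4, -0.1, 0.3]
finger_gap: 0.0856
clock: 2.1
tcp_pos: [0.4857, -0.3272, 0.3753]
orientation: [0.002, 0.266, 0.964, -0.001]
wrist_force: [-0.2, 0.9, -1.6]
finger_gap: 0.0853
t 2.1 grasp [ 486.3 -327.8  220.3] phi 59.17 tilt [    3.7    -3.8 -1000. ] gap 85.3 F [-0.2  0.9 -1.6] j6 -0.19
shift tool [-37.3 -37.5 100.5] turn -0.3
```

```bash
python3 -m crank '[[-19,-19,30,0,0,0,1],[-18,-18,35,0,0,0,1],[0,0,30,0,0,0,1],[0,0,0,0,0,0,1],[0,0,0,0,0,0,1],[0,0,0,0,0,0,1],[0,0,0,0,0,0,1],[0,0,0,0,0,0,1]]'
python3 plan.py 499.5 -379.5 24 59.5
python3 - <<'E'
from h import *
for n,r in (("side",(270,220,110,150)),("top",(380,150,110,110))):
    im=read_camera(n); x,y,w,h=r
    print(n,proj(n,[[.4995,-.3795,.036],[.4995,-.3795,0.12]]))
    cv2.imwrite(f"pics/{n}1.png",cv2.convertScaleAbs(cv2.resize(im[y:y+h,x:x+w],None,fx=4,fy=4,interpolation=2),alpha=1.5))
E
```

```text
clock: 3.1
tcp_pos: [0.498, -0.3732, 0.2805]
orientation: [0.001, 0.263, 0.965, -0.0]
wrist_force: [0.1, 1.1, 0.1]
finger_gap: 0.0854
t 3.1 grasp [ 498.1 -373.4  125.5] phi 59.55 tilt [ 1.e+00 -8.e-01 -1.e+03] gap 85.4 F [0.1 1.1 0.1] j6 -0.24
shift tool [ -4.1  -4.6 101.5] turn 0.1
side [[331.46259315 329.44354968]
 [333.8996213  294.59256438]]
top [[436.02020006 213.33964091]
 [445.7152444  208.88742193]]
```

View pics/side1.png

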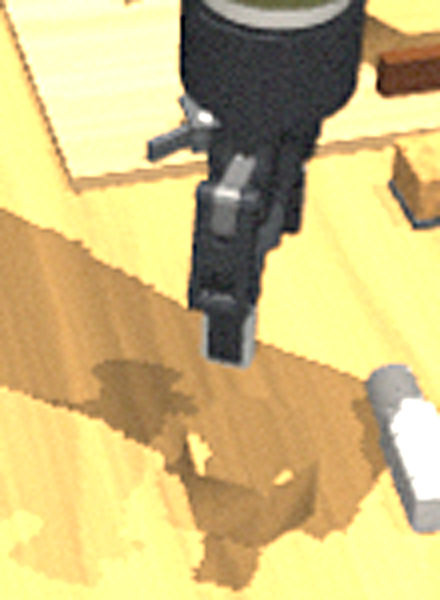

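View pics/top1.png

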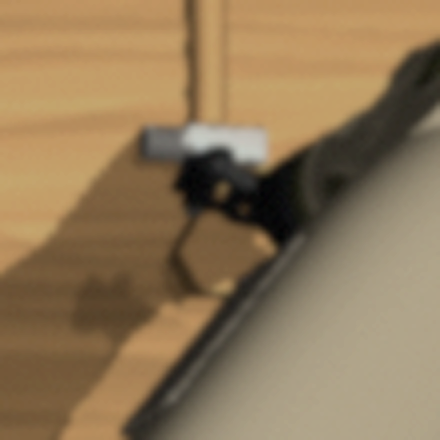

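```bash
python3 -m crank '[[-4,-4,0,0,0,0,1],[0,0,35,0,0,0,1],[0,0,35,0,0,0,1],[0,0,20,0,0,0,1],[0,0,8,0,0,0,1],[0,0,0,0,0,0,1],[0,0,0,0,0,0,1],[0,0,0,0,0,0,1]]' 30
python3 plan.py 499.5 -379.5 23 59.5
python3 -m crank '[[0,0,0,0,0,0,0.4],[0,0,0,0,0,0,0.4],[0,0,0,0,0,0,0.4],[0,0,0,0,0,0,0.4],[0,0,0,0,0,0,0.4],[0,0,0,0,0,0,0.4],[0,0,0,0,0,0,0.4],[0,0,0,0,0,0,0.4]]' 30
python3 plan.py 499.5 -379.5 23 59.5
```

```text
clock: 4.2
tcp_pos: [0.4997, -0.3791, 0.1828]
orientation: [0.001, 0.263, 0.965, -0.0]
wrist_force: [-0.2, -0.5, -1.1]
finger_gap: 0.0854
t 4.2 grasp [ 499.9 -379.3   27.8] phi 59.54 tilt [    1.5    -1.3 -1000. ] gap 85.4 F [-0.2 -0.5 -1.1] j6 -0.25
shift tool [ 0.2 -0.4  4.8] turn 0.0
clock: 5.2
tcp_pos: [0.4995, -0.3789, 0.1824]
orientation: [0.001, 0.263, 0.965, -0.0]
wrist_force: [-0.8, 0.8, 6.4]
finger_gap: 0.056
t 5.2 grasp [ 499.6 -379.    27.4] phi 59.55 tilt [ 9.e-01 -7.e-01 -1.e+03] gap 56.0 F [-0.8  0.8  6.4] j6 -0.25
shift tool [-0.2 -0.5  4.4] turn 0.0
```

```bash
python3 -m crank '[[0,0,-20,0,0,0,0.4],[0,0,-30,0,0,0,0.4],[0,0,-30,0,0,0,0.4],[0,0,-20,0,0,-10,0.4],[0,0,0,0,0,-10,0.4],[0,0,0,0,0,-10,0.4],[0,0,0,0,0,-1.5,0.4],[0,0,0,0,0,0,0.4]]'
python3 plan.py 638.9 -38 100 91.06
```

```text
clock: 6.2
tcp_pos: [0.4992, -0.3786, 0.2812]
orientation: [-0.0, -0.008, 1.0, 0.0]
wrist_force: [-0.5, 0.1, -1.0]
finger_gap: 0.0556
t 6.2 grasp [ 499.1 -378.6  126.2] phi 90.9 tilt [-5.e-01  6.e-01 -1.e+03] gap 55.6 F [-0.5  0.1 -1. ] j6 -0.79
shift tool [-145.2  338.3   26.4] turn -0.2
```

```bash
python3 -m crank '[[-20,45,0,0,0,0,0.4],[-20,48,0,0,0,0,0.4],[-20,48,0,0,0,0,0.4],[-20,48,0,0,0,0,0.4],[-20,48,0,0,0,0,0.4],[-20,48,0,0,0,0,0.4],[-25,53,0,0,0,-0.2,0.4],[0,0,0,0,0,0,0.4]]'
python3 -m crank '[[0,0,20,0,0,0,0.4],[0,0,0,0,0,0,0.4],[0,0,0,0,0,0,0.4],[0,0,0,0,0,0,0.4],[0,0,0,0,0,0,0.4],[0,0,0,0,0,0,0.4],[0,0,0,0,0,0,0.4],[0,0,0,0,0,0,0.4]]'
python3 plan.py 638.9 -38 39.4 91.06
python3 - <<'E'
from h import *
for n,r in (("side",(260,160,150,120)),("top",(265,110,110,130))):
    im=read_camera(n); x,y,w,h=r
    cv2.imwrite(f"pics/{n}2.png",cv2.convertScaleAbs(cv2.resize(im[y:y+h,x:x+w],None,fx=4.5,fy=4.5,interpolation=2),alpha=1.5 if n=="top" else 1))
E
```

```text
clock: 7.2
tcp_pos: [0.6391, -0.0341, 0.2814]
orientation: [0.0, -0.013, 1.0, 0.0]
wrist_force: [-0.3, -0.8, -1.6]
finger_gap: 0.0562
clock: 8.2
tcp_pos: [0.6381, -0.0381, 0.2617]
orientation: [0.0, -0.011, 1.0, 0.0]
wrist_force: [-0.6, 0.2, -0.9]
finger_gap: 0.0558
t 8.2 grasp [638.1 -38.1 106.7] phi 91.25 tilt [ 0.e+00  1.e-01 -1.e+03] gap 55.8 F [-0.6  0.2 -0.9] j6 -0.21
shift tool [-0.8  0.1 67.3] turn 0.2
```

View pics/side2.png

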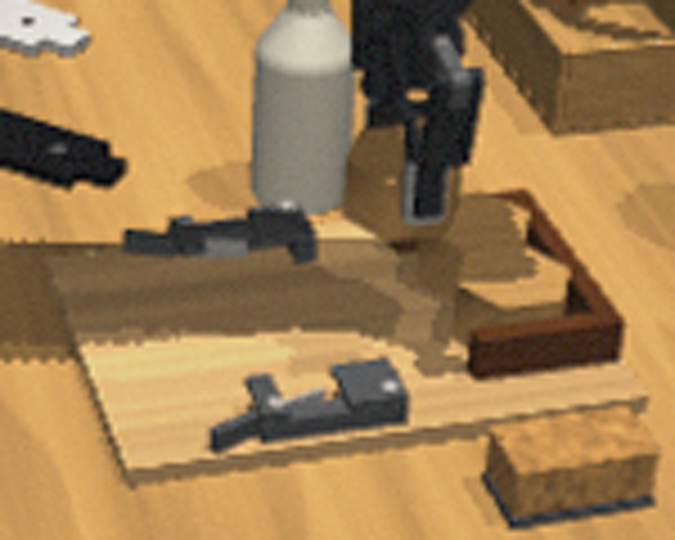

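View pics/top2.png

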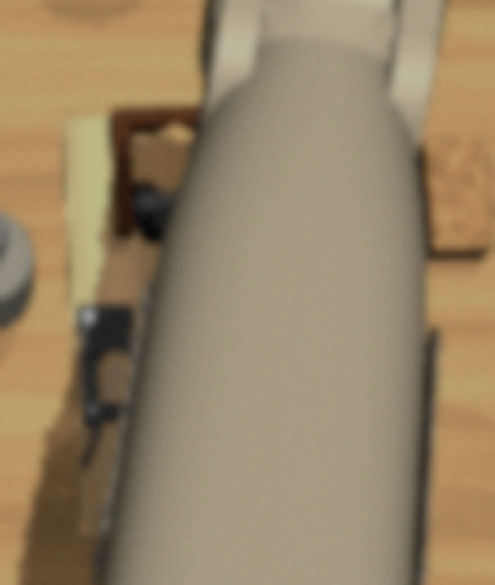

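```bash
python3 -m crank '[[-1,0,20,0,0,0,0.4],[0,0,20,0,0,0.2,0.4],[0,0,15,0,0,0,0.4],[0,0,6,0,0,0,0.4],[0,0,3,0,0,0,0.4],[0,0,0,0,0,0,0.4],[0,0,0,0,0,0,0.4],[0,0,0,0,0,0,0.4]]'
python3 plan.py 638.9 -38 39.4 91.06
```

```text
clock: 9.3
tcp_pos: [0.6393, -0.0382, 0.1983]
orientation: [0.0, -0.009, 1.0, -0.0]
wrist_force: [-0.0, -0.2, -0.0]
finger_gap: 0.056
t 9.3 grasp [639.4 -38.2  43.3] phi 91.04 tilt [ 1.e+00 -1.e-01 -1.e+03] gap 56.0 F [-0.  -0.2 -0. ] j6 -0.2
shift tool [0.5 0.2 3.9] turn -0.0
```

```bash
python3 -m crank '[[0,0,2,0,0,0,0.4],[0,0,1.5,0,0,0,0.4],[0,0,1,0,0,0,0.4],[0,0,0,0,0,0,0.4],[0,0,0,0,0,0,0.8],[0,0,0,0,0,0,0.8],[0,0,0,0,0,0,0.85],[0,0,0,0,0,0,0.85]]'
python3 plan.py 638.9 -38 39.4 91.06
```

```text
clock: 10.3
tcp_pos: [0.639, -0.0381, 0.193]
orientation: [-0.0, -0.009, 1.0, 0.0]
wrist_force: [0.1, -0.3, -0.2]
finger_gap: 0.0726
t 10.3 grasp [639.  -38.1  38. ] phi 91.04 tilt [-3.e-01  1.e-01 -1.e+03] gap 72.6 F [ 0.1 -0.3 -0.2] j6 -0.2
shift tool [ 0.1  0.1 -1.4] turn -0.0
```

```bash
python3 -m crank '[[0,0,-20,0,0,0,0.85],[0,0,-40,0,0,0,0.85],[0,0,-50,0,0,0,1],[0,0,-50,0,0,0,1],[0,0,-25,0,0,0,1],[0,40,0,0,0,0,1],[20,50,0,0,0,0,1],[20,50,0,0,0,0,1]]'
python3 plan.py 484.8 378.2 120 42
python3 - <<'E'
from h import *
for n,r in (("side",(260,160,150,120)),("top",(265,110,110,130))):
    im=read_camera(n); x,y,w,h=r
    cv2.imwrite(f"pics/{n}3.png",cv2.convertScaleAbs(cv2.resize(im[y:y+h,x:x+w],None,fx=4.5,fy=4.5,interpolation=2),alpha=1.5 if n=="top" else 1))
E
```

```text
clock: 11.3
tcp_pos: [0.5961, 0.1021, 0.378]
orientation: [0.0, -0.009, 1.0, 0.0]
wrist_force: [0.4, 0.0, 0.5]
finger_gap: 0.0852
t 11.3 grasp [596.1 102.2 223. ] phi 90.99 tilt [ 1.e-01  2.e-01 -1.e+03] gap 85.2 F [0.4 0.  0.5] j6 0.02
shift tool [106.5 277.9 103.1] turn 49.0
```

View pics/side3.png

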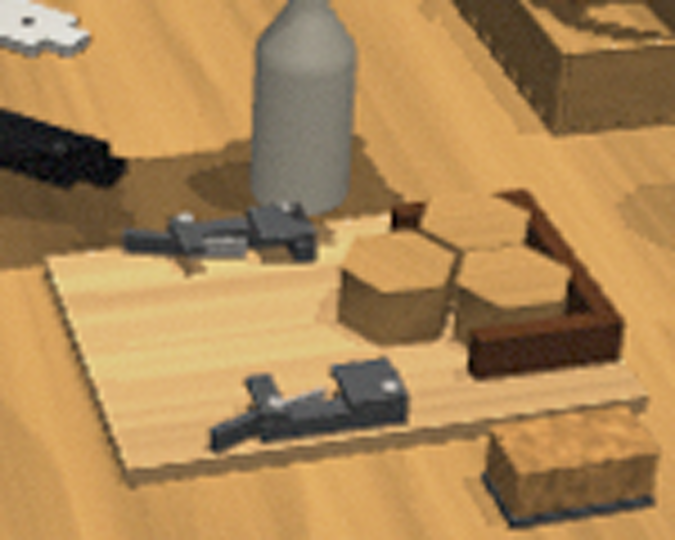

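View pics/top3.png

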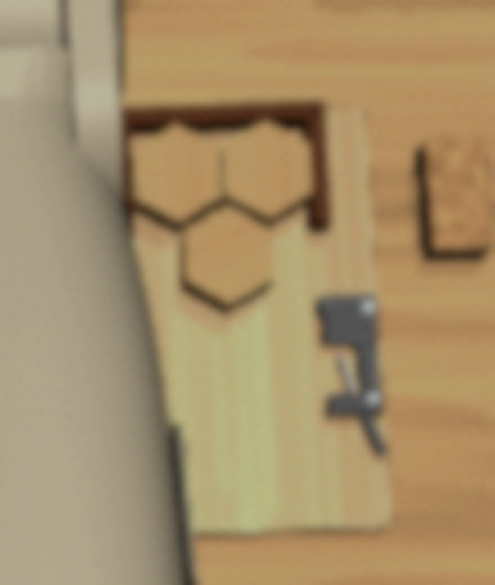

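```bash
python3 -m crank '[[20,50,0,0,0,0,1],[20,50,0,0,0,0,1],[20,50,0,0,0,0,1],[20,50,20,0,0,0,1],[20,50,30,0,0,0,1],[6,28,20,0,0,9.8,1],[0,0,10,0,0,9.8,1],[0,0,0,0,0,9.8,1]]' 
python3 -m crank '[[0,0,0,0,0,9.8,1],[0,0,0,0,0,9.8,1],[0,0,0,0,0,0,1],[0,0,0,0,0,0,1],[0,0,0,0,0,0,1],[0,0,0,0,0,0,1],[0,0,0,0,0,0,1],[0,0,0,0,0,0,1]]' 
python3 plan.py 484.8 378.2 20 42
python3 - <<'E'
from h import *
for n,r in (("side",(200,60,130,150)),("top",(100,150,150,110))):
    im=read_camera(n); x,y,w,h=r
    cv2.imwrite(f"pics/{n}4.png",cv2.convertScaleAbs(cv2.resize(im[y:y+h,x:x+w],None,fx=4,fy=4,interpolation=2),alpha=1.5 if n=="top" else 1))
E
```

```text
clock: 12.4
tcp_pos: [0.4852, 0.3772, 0.2966]
orientation: [-0.001, 0.247, 0.969, -0.001]
wrist_force: [0.3, 0.8, 0.2]
finger_gap: 0.0852
clock: 13.4
tcp_pos: [0.4854, 0.3772, 0.2983]
orientation: [0.0, 0.406, 0.914, 0.0]
wrist_force: [-0.5, 0.5, -0.4]
finger_gap: 0.0853
t 13.4 grasp [485.4 377.2 143.3] phi 42.06 tilt [ 0.e+00  1.e-01 -1.e+03] gap 85.3 F [-0.5  0.5 -0.4] j6 1.37
shift tool [  1.2   0.2 123.3] turn 0.1
```

View pics/side4.png

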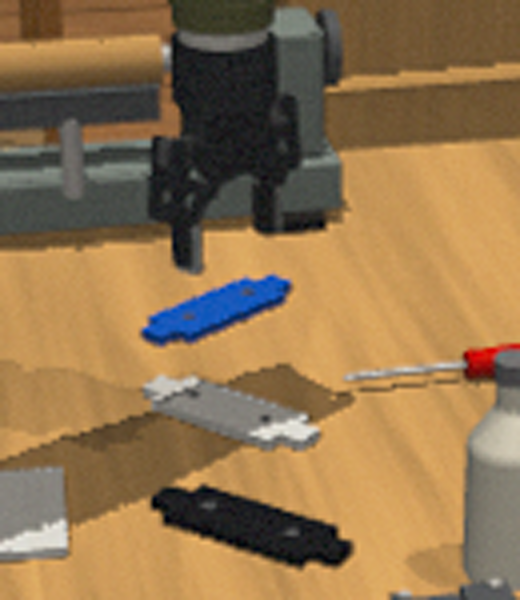

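View pics/top4.png

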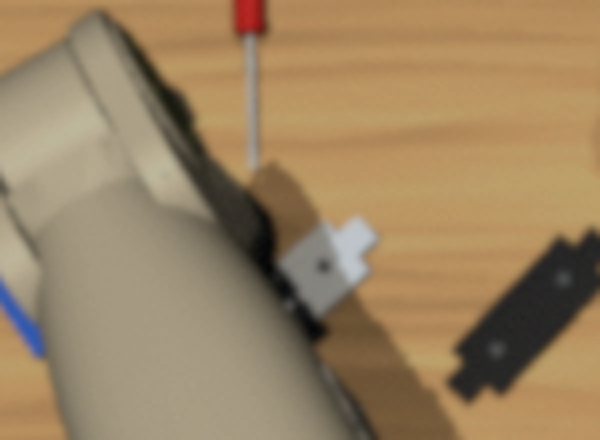

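```bash
python3 -m crank '[[1,0,30,0,0,0,1],[0,0,35,0,0,0,1],[0,0,30,0,0,0,1],[0,0,15,0,0,0,1],[0,0,8,0,0,0,1],[0,0,4,0,0,0,1],[0,0,0,0,0,0,1],[0,0,0,0,0,0,1]]' 40
python3 plan.py 484.8 378.2 19 42
python3 -m crank '[[0,0,1,0,0,0,0.7],[0,0,0,0,0,0,0.45],[0,0,0,0,0,0,0.35],[0,0,0,0,0,0,0.35],[0,0,0,0,0,0,0.35],[0,0,0,0,0,0,0.35],[0,0,0,0,0,0,0.35],[0,0,0,0,0,0,0.35]]' 40
python3 plan.py 484.8 378.2 19 42
```

```text
clock: 14.5
tcp_pos: [0.4852, 0.3781, 0.1771]
orientation: [0.0, 0.406, 0.914, 0.001]
wrist_force: [-0.3, 0.4, -0.5]
finger_gap: 0.0856
t 14.5 grasp [485.4 378.3  22.1] phi 42.04 tilt [ 1.4e+00  9.0e-01 -1.0e+03] gap 85.6 F [-0.3  0.4 -0.5] j6 1.37
shift tool [ 0.4 -0.5  3.1] turn 0.0
clock: 15.5
tcp_pos: [0.4849, 0.378, 0.1758]
orientation: [0.0, 0.406, 0.914, 0.0]
wrist_force: [-1.0, -1.2, 5.9]
finger_gap: 0.0485
t 15.5 grasp [485.  378.   20.8] phi 42.05 tilt [ 6.e-01  4.e-01 -1.e+03] gap 48.5 F [-1.  -1.2  5.9] j6 1.37
shift tool [ 0.3 -0.   1.8] turn 0.0
```

```bash
python3 -m crank '[[0,0,0,0,0,0,0.35],[0,0,-10,0,0,0,0.35],[0,0,-15,0,0,0,0.35],[0,0,-15,0,0,0,0.35],[0,0,0,0,0,0,0.35],[0,0,0,0,0,0,0.35],[0,0,0,0,0,0,0.35],[0,0,0,0,0,0,0.35]]'
python3 plan.py 484.8 378.2 60 42
python3 - <<'E'
from h import *
for n,r in (("side",(200,60,130,150)),):
    im=read_camera(n); x,y,w,h=r
    cv2.imwrite(f"pics/{n}5.png",cv2.resize(im[y:y+h,x:x+w],None,fx=4,fy=4,interpolation=2))
E
```

```text
clock: 16.5
tcp_pos: [0.4846, 0.3778, 0.2147]
orientation: [-0.0, 0.406, 0.914, -0.0]
wrist_force: [-0.2, 0.1, -2.2]
finger_gap: 0.0484
t 16.5 grasp [484.5 377.7  59.7] phi 42.04 tilt [-8.e-01 -4.e-01 -1.e+03] gap 48.4 F [-0.2  0.1 -2.2] j6 1.37
shift tool [ 0.2  0.6 -0.3] turn 0.0
```

View pics/side5.png

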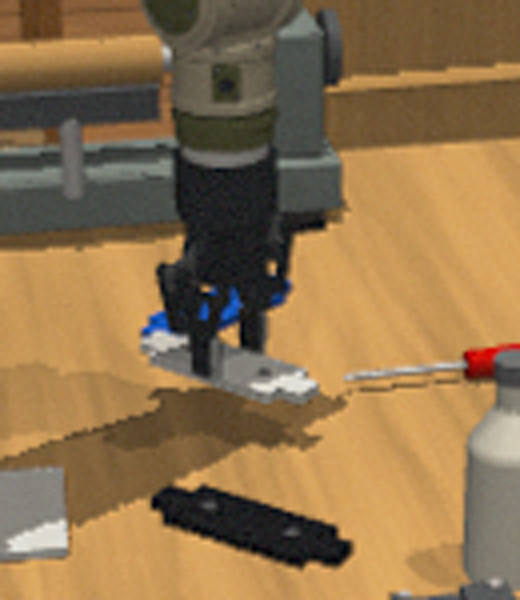

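```bash
python3 -m crank '[[0,0,-25,0,0,0,0.35],[0,0,-25,0,0,10,0.35],[0,0,0,0,0,10,0.35],[0,0,0,0,0,10,0.35],[0,0,0,0,0,10,0.35],[0,0,0,0,0,1,0.35],[0,0,0,0,0,0,0.35],[0,0,0,0,0,0,0.35]]'
python3 plan.py 502.9 -40.5 110 1.06
```

```text
clock: 17.55
tcp_pos: [0.4848, 0.3779, 0.2651]
orientation: [-0.0, 0.7, 0.714, -0.0]
wrist_force: [0.1, 0.6, -2.5]
finger_gap: 0.048
t 17.55 grasp [484.8 377.9 110.1] phi 1.13 tilt [   -0.    -0. -1000.] gap 48.0 F [ 0.1  0.6 -2.5] j6 2.08
shift tool [-4.187e+02  9.800e+00  1.000e-01] turn 0.1
```

```bash
python3 -m crank '[[-30,1,0,0,0,0,0.35],[-45,1,0,0,0,0,0.35],[-50,1,0,0,0,0,0.35],[-50,1,0,0,0,0,0.35],[-50,1,0,0,0,0,0.35],[-50,1,0,0,0,0,0.35],[-50,1,0,0,0,0,0.35],[-50,1,0,0,0,0,0.35]]'
python3 -m crank '[[-30,1,0,0,0,0,0.35],[-13.7,1,10,0,0,0,0.35],[0,0,20,0,0,0,0.35],[0,0,10,0,0,0,0.35],[0,0,0,0,0,0,0.35],[0,0,0,0,0,0,0.35],[0,0,0,0,0,0,0.35],[0,0,0,0,0,0,0.35]]'
python3 plan.py 502.9 -40.5 32.8 1.06
python3 - <<'E'
from h import *
for n,r in (("side",(240,160,170,120)),("top",(265,110,110,130))):
    im=read_camera(n); x,y,w,h=r
    cv2.imwrite(f"pics/{n}6.png",cv2.convertScaleAbs(cv2.resize(im[y:y+h,x:x+w],None,fx=4.5,fy=4.5,interpolation=2),alpha=1.5 if n=="top" else 1))
E
```

```text
clock: 18.55
tcp_pos: [0.4996, 0.0015, 0.2655]
orientation: [0.0, 0.7, 0.714, 0.0]
wrist_force: [0.3, 0.8, -2.2]
finger_gap: 0.0485
clock: 19.55
tcp_pos: [0.5027, -0.0405, 0.2257]
orientation: [0.0, 0.701, 0.714, 0.0]
wrist_force: [-0.1, -0.3, -1.9]
finger_gap: 0.0485
t 19.55 grasp [502.8 -40.5  70.7] phi 1.06 tilt [ 1.e+00 -1.e-01 -1.e+03] gap 48.5 F [-0.1 -0.3 -1.9] j6 1.31
shift tool [-0.   0.  37.9] turn 0.0
```

View pics/side6.png

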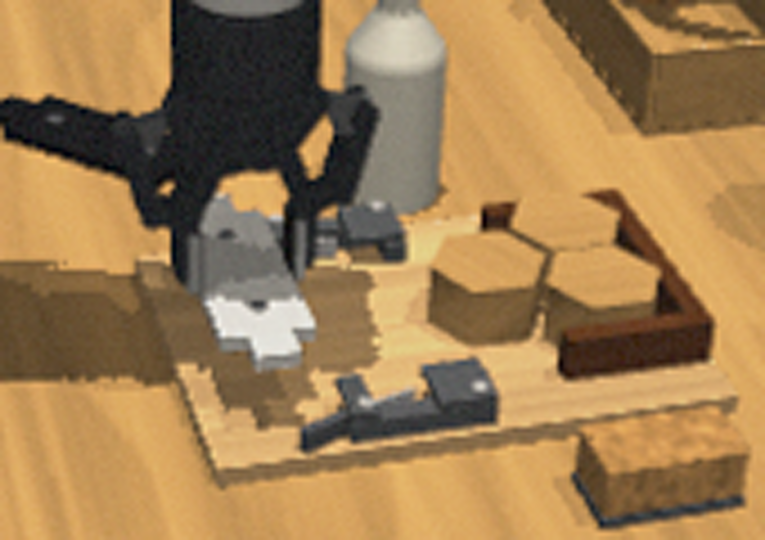

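View pics/top6.png

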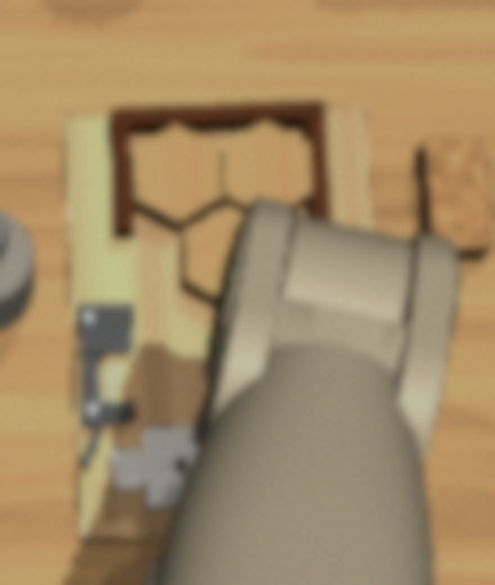

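```bash
python3 -m crank '[[0,0,10,0,0,0,0.35],[0,0,12,0,0,0,0.35],[0,0,8,0,0,0,0.35],[0,0,5,0,0,0,0.35],[0,0,2,0,0,0,0.35],[0,0,0,0,0,0,0.35],[0,0,0,0,0,0,0.35],[0,0,0,0,0,0,0.35]]'
python3 plan.py 502.9 -40.5 32.8 1.06
```

```text
clock: 20.65
tcp_pos: [0.5026, -0.0406, 0.1884]
orientation: [0.0, 0.701, 0.714, 0.0]
wrist_force: [0.1, -0.2, -1.7]
finger_gap: 0.0483
t 20.65 grasp [502.7 -40.6  33.4] phi 1.05 tilt [ 6.e-01 -1.e-01 -1.e+03] gap 48.3 F [ 0.1 -0.2 -1.7] j6 1.31
shift tool [0.1 0.2 0.6] turn -0.0
```

Nearly on the bed, with the keeper's weight still carried by the arm. I'll go down a last bit, release, then rise.

```bash
python3 -m crank '[[0,0,0.7,0,0,0,0.35],[0,0,0.7,0,0,0,0.35],[0,0,0,0,0,0,0.35],[0,0,0,0,0,0,0.65],[0,0,0,0,0,0,0.75],[0,0,0,0,0,0,0.8],[0,0,-20,0,0,0,0.8],[0,0,-40,0,0,0,0.8]]'
python3 plan.py 440 -41.5 100 91.06
python3 - <<'E'
from h import *
for n,r in (("side",(240,160,170,120)),):
    im=read_camera(n); x,y,w,h=r
    cv2.imwrite(f"pics/{n}7.png",cv2.resize(im[y:y+h,x:x+w],None,fx=4.5,fy=4.5,interpolation=2))
E
```

```text
clock: 21.65
tcp_pos: [0.5015, -0.0404, 0.2458]
orientation: [-0.002, 0.701, 0.713, -0.001]
wrist_force: [-0.1, -0.4, 0.2]
finger_gap: 0.0684
t 21.65 grasp [500.9 -40.2  90.8] phi 1.04 tilt [   -4.1     1.1 -1000. ] gap 68.4 F [-0.1 -0.4  0.2] j6 1.31
shift tool [ -0.2 -60.9  -9. ] turn -90.0
```

View pics/side7.png

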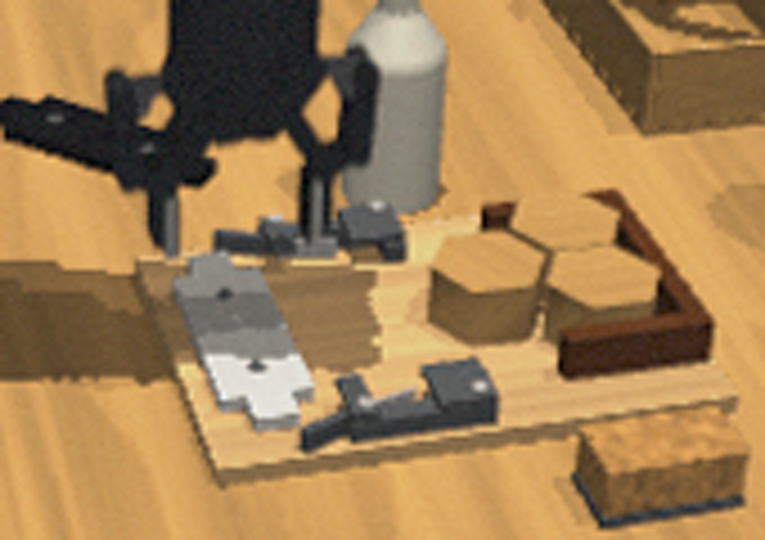

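```bash
python3 -m crank '[[0,-15,0,0,0,-5,0.6],[0,0,0,0,0,-10,0.6],[0,0,0,0,0,-10,0.6],[0,0,0,0,0,-10,0.6],[0,0,0,0,0,-10,0.6],[0,0,0,0,0,-10,0.6],[0,0,0,0,0,-10,0.6],[0,0,0,0,0,-10,0.6]]'
python3 -m crank '[[0,0,0,0,0,-10,0.6],[0,0,0,0,0,-5,0.6],[20,0,0,0,0,0,0.6],[20,0,0,0,0,0,0.6],[0,0,0,0,0,0,0.6],[0,0,0,0,0,0,0.6],[0,0,0,0,0,0,0.6],[0,0,0,0,0,0,0.6]]'
python3 plan.py 450 -41.5 31 91.06
```

```text
clock: 22.7
tcp_pos: [0.4875, -0.0408, 0.2466]
orientation: [0.0, 0.119, 0.993, 0.0]
wrist_force: [0.2, 0.1, -0.2]
finger_gap: 0.0512
clock: 23.7
tcp_pos: [0.448, -0.0416, 0.2468]
orientation: [0.0, -0.009, 1.0, 0.0]
wrist_force: [0.6, -0.5, 0.1]
finger_gap: 0.051
t 23.7 grasp [448.  -41.6  91.8] phi 91.05 tilt [ 4.e-01  0.e+00 -1.e+03] gap 51.0 F [ 0.6 -0.5  0.1] j6 -0.29
shift tool [-1.9  0.1 60.8] turn -0.0
```

```bash
python3 -m crank '[[0,0,20,0,0,0,0.6],[0,0,20,0,0,0,0.6],[0,0,12,0,0,0,0.6],[0,0,6,0,0,0,0.6],[0,0,2,0,0,0,0.6],[0,0,0,0,0,0,0.6],[0,0,0,0,0,0,0.6],[0,0,0,0,0,0,0.6]]'
python3 plan.py 466 -41.2 31 91.06
python3 - <<'E'
from h import *
for n,r in (("side",(240,160,170,120)),("top",(265,110,110,130))):
    im=read_camera(n); x,y,w,h=r
    cv2.imwrite(f"pics/{n}8.png",cv2.convertScaleAbs(cv2.resize(im[y:y+h,x:x+w],None,fx=4.5,fy=4.5,interpolation=2),alpha=1.5 if n=="top" else 1))
E
```

```text
clock: 24.7
tcp_pos: [0.4476, -0.0416, 0.1871]
orientation: [0.0, -0.009, 1.0, -0.0]
wrist_force: [-0.9, -0.7, 0.5]
finger_gap: 0.0514
t 24.7 grasp [447.7 -41.6  32.1] phi 91.04 tilt [ 8.e-01 -1.e-01 -1.e+03] gap 51.4 F [-0.9 -0.7  0.5] j6 -0.29
shift tool [-18.3   0.1   1.2] turn -0.0
```

View pics/side8.png

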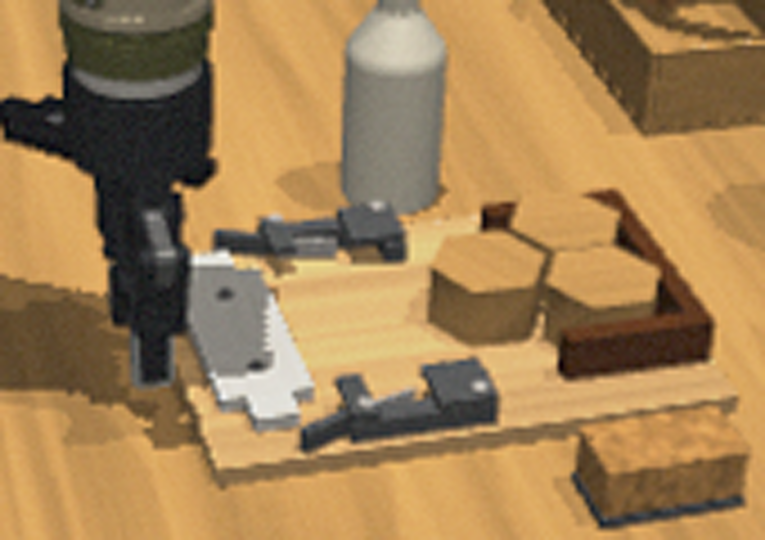

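View pics/top8.png

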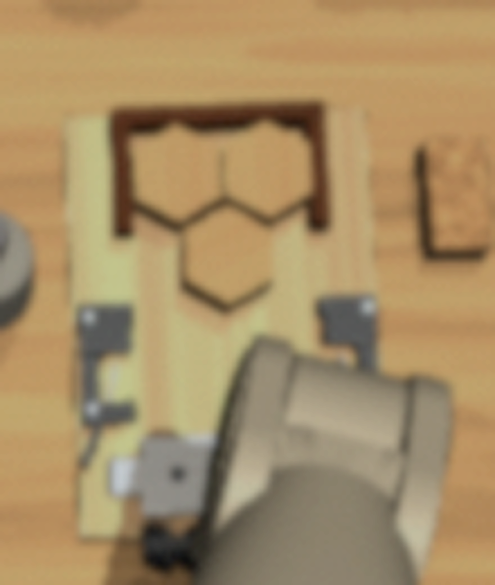

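```bash
python3 -m crank '[[-5,0,0.7,0,0,0,0.6],[-6,0,0.5,0,0,0,0.6],[-6,0,0,0,0,0,0.6],[-6,0,0,0,0,0,0.6],[-6,0,0,0,0,0,0.6],[-6,0,0,0,0,0,0.6],[-6,0,0,0,0,0,0.6],[-6,0,0,0,0,0,0.6]]'
python3 plan.py 555 -39.6 31 91.06
python3 - <<'E'
from h import *
for n,r in (("side",(240,160,170,120)),("top",(265,110,110,130))):
    im=read_camera(n); x,y,w,h=r
    cv2.imwrite(f"pics/{n}9.png",cv2.convertScaleAbs(cv2.resize(im[y:y+h,x:x+w],None,fx=4.5,fy=4.5,interpolation=2),alpha=1.5 if n=="top" else 1))
E
```

```text
clock: 25.8
tcp_pos: [0.495, -0.0407, 0.1855]
orientation: [0.0, -0.009, 1.0, 0.0]
wrist_force: [-2.0, 0.6, -0.7]
finger_gap: 0.0514
t 25.8 grasp [495.  -40.7  30.5] phi 91.05 tilt [ 3.e-01  1.e-01 -1.e+03] gap 51.4 F [-2.   0.6 -0.7] j6 -0.26
shift tool [-60.   -0.   -0.5] turn -0.0
```

View pics/side9.png

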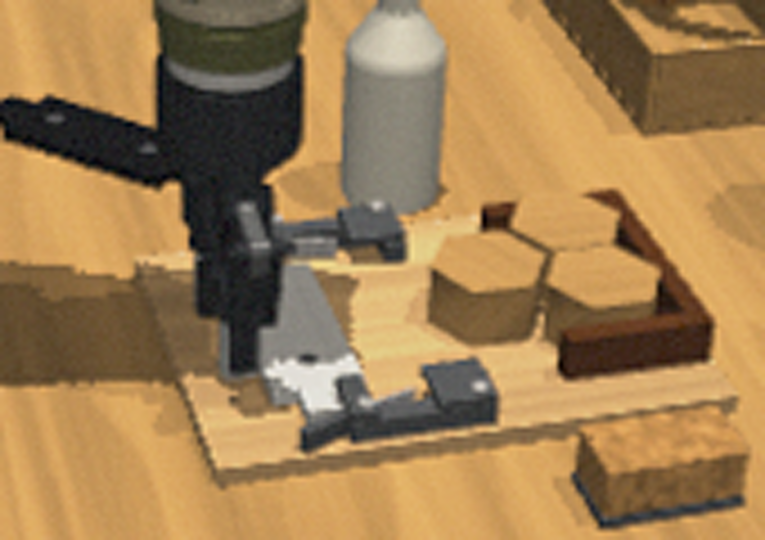

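View pics/top9.png

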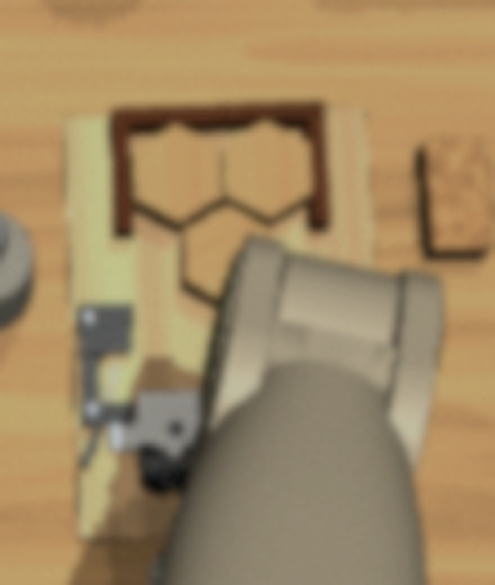

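```bash
python3 -m crank '[[-4,0,0,0,0,0,0.6],[-5,0,0,0,0,0,0.6],[-5,0,0,0,0,0,0.6],[-5,0,0,0,0,0,0.6],[-4,0,0,0,0,0,0.6],[-4,0,0,0,0,0,0.6],[-4,0,0,0,0,0,0.6],[0,0,0,0,0,0,0.6]]'
python3 plan.py 555 -39.6 31 91.06
python3 - <<'E'
from h import *
for n,r in (("side",(240,160,170,120)),("top",(265,110,110,130))):
    im=read_camera(n); x,y,w,h=r
    cv2.imwrite(f"pics/{n}10.png",cv2.convertScaleAbs(cv2.resize(im[y:y+h,x:x+w],None,fx=4.5,fy=4.5,interpolation=2),alpha=1.5 if n=="top" else 1))
E
```

```text
clock: 26.9
tcp_pos: [0.5228, -0.0398, 0.1844]
orientation: [-0.004, -0.009, 1.0, 0.0]
wrist_force: [-7.4, -0.0, 2.0]
finger_gap: 0.0512
t 26.9 grasp [521.7 -39.7  29.4] phi 91.03 tilt [-7.2e+00  7.0e-01 -1.0e+03] gap 51.2 F [-7.4 -0.   2. ] j6 -0.25
shift tool [-33.3  -0.5  -1.8] turn -0.0
```

View pics/side10.png

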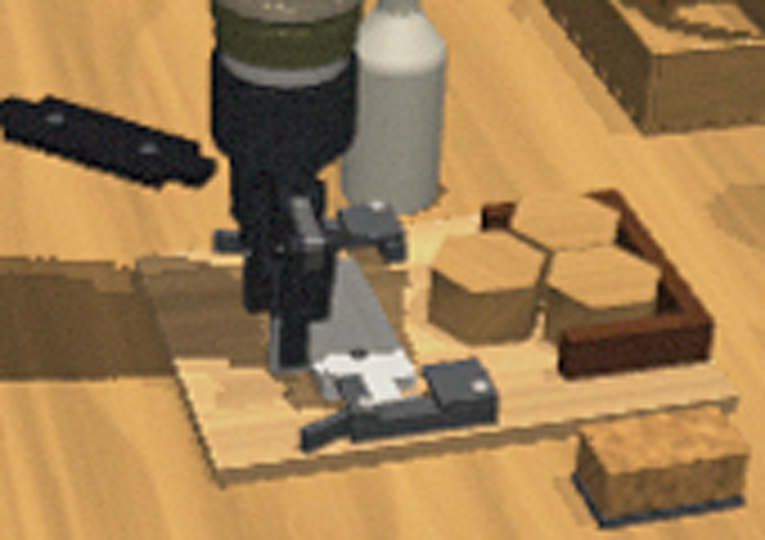

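View pics/top10.png

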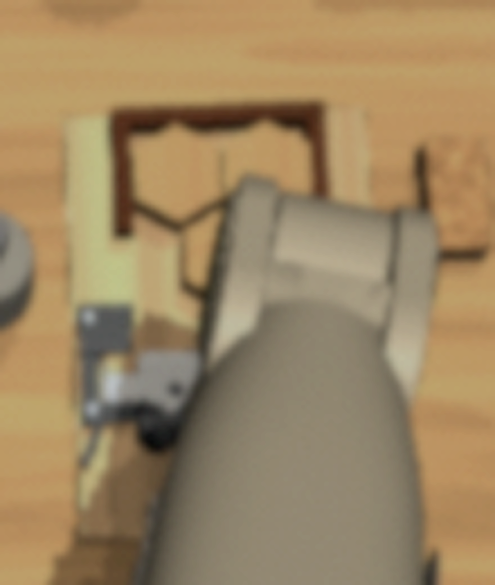

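```bash
python3 -m crank '[[-4,0,-0.8,0,0,0,0.6],[-4,0,0,0,0,0,0.6],[-4,0,0,0,0,0,0.6],[-4,0,0,0,0,0,0.6],[-4,0,0,0,0,0,0.6],[-3,0,0,0,0,0,0.6],[-3,0,0,0,0,0,0.6],[0,0,0,0,0,0,0.6]]'
python3 plan.py 555 -39.6 31 91.06
```

```text
clock: 28.0
tcp_pos: [0.5502, -0.0394, 0.1855]
orientation: [-0.002, -0.009, 1.0, 0.0]
wrist_force: [-5.4, -0.5, -0.6]
finger_gap: 0.0516
t 28.0 grasp [549.6 -39.3  30.5] phi 91.05 tilt [-3.9e+00  6.0e-01 -1.0e+03] gap 51.6 F [-5.4 -0.5 -0.6] j6 -0.24
shift tool [-5.4 -0.4 -0.6] turn -0.0
```

```bash
python3 -m crank '[[-2,0,0,0,0,0,0.6],[-2,0,0,0,0,0,0.6],[-1.5,0,0,0,0,0,0.6],[-1.5,0,0,0,0,0,0.6],[0,0,0,0,0,0,0.6],[0,0,0,0,0,0,0.6],[0,0,0,0,0,0,0.6],[0,0,0,0,0,0,0.6]]'
python3 plan.py 555 -39.6 31 91.06
python3 - <<'E'
from h import *
for n,r in (("side",(240,160,170,120)),("top",(265,110,110,130))):
    im=read_camera(n); x,y,w,h=r
    cv2.imwrite(f"pics/{n}11.png",cv2.convertScaleAbs(cv2.resize(im[y:y+h,x:x+w],None,fx=4.5,fy=4.5,interpolation=2),alpha=1.5 if n=="top" else 1))
E
```

```text
clock: 29.0
tcp_pos: [0.5556, -0.0392, 0.185]
orientation: [-0.004, -0.009, 1.0, 0.0]
wrist_force: [-9.4, -1.7, -0.3]
finger_gap: 0.0516
t 29.0 grasp [554.3 -39.2  30. ] phi 91.05 tilt [-7.9e+00  4.0e-01 -1.0e+03] gap 51.6 F [-9.4 -1.7 -0.3] j6 -0.23
shift tool [-0.6 -0.4 -1. ] turn -0.0
```

View pics/side11.png

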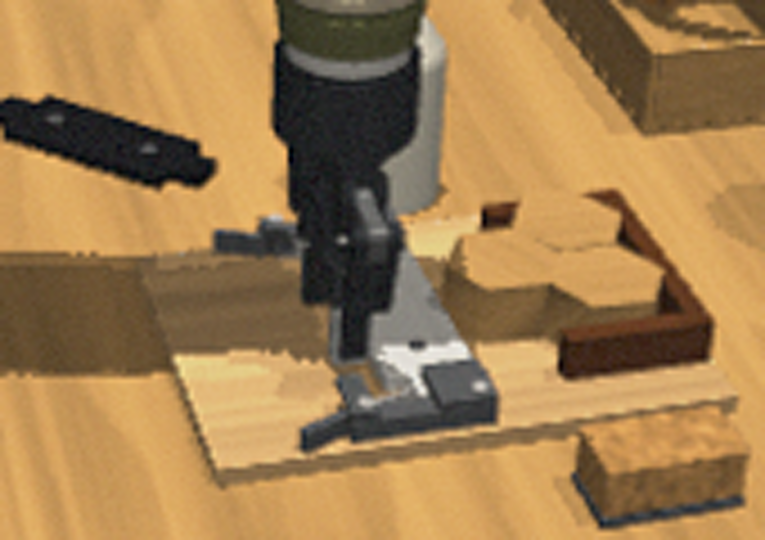

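View pics/top11.png

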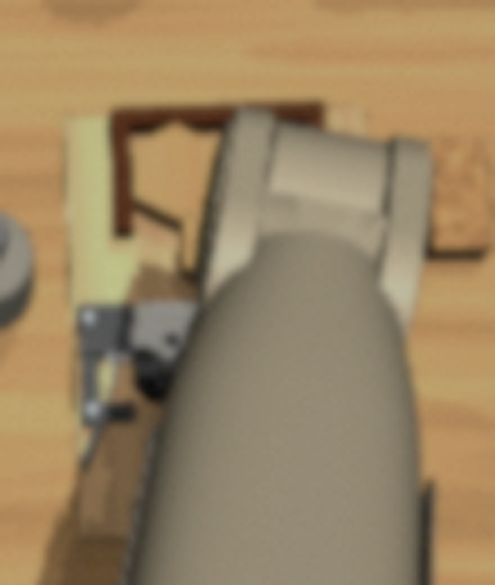

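```bash
python3 -m crank '[[-1,0,-0.5,0,0,0,0.6],[-1,0,0,0,0,0,0.6],[-1,0,0,0,0,0,0.6],[-1,0,0,0,0,0,0.6],[0,0,0,0,0,0,0.6],[0,0,0,0,0,0,0.6],[0,0,0,0,0,0,0.6],[0,0,0,0,0,0,0.6]]'
python3 plan.py 555 -39.6 31 91.06
```

```text
clock: 30.1
tcp_pos: [0.5569, -0.0391, 0.1847]
orientation: [-0.008, -0.009, 1.0, 0.0]
wrist_force: [-18.3, -3.4, 5.3]
finger_gap: 0.0511
t 30.1 grasp [554.5 -39.1  29.7] phi 91.02 tilt [ -15.1   -0.  -999.9] gap 51.1 F [-18.3  -3.4   5.3] j6 -0.23
shift tool [-0.4 -0.5 -1.3] turn -0.0
```

```bash
python3 -m crank '[[-1,0,-0.5,0,0,0,0.6],[-1,0,-0.5,0,0,0,0.6],[-1,0,0,0,0,0,0.6],[0,0,0,0,0,0,0.6],[0,0,0,0,0,0,0.6],[0,0,0,0,0,0,0.6],[0,0,0,0,0,0,0.6],[0,0,0,0,0,0,0.6]]'
python3 plan.py 555 -39.6 31 91.06
python3 -m crank '[[3,0,0,0,0,0,0.6],[4,0,0,0,0,0,0.6],[5,0,0,0,0,0,0.6],[10,0,0,0,0,0,0.6],[10,0,-20,0,0,0,0.6],[0,0,-40,0,0,0,0.6],[0,0,-50,0,0,0,0.6],[0,0,-50,0,0,0,0.6]]'
python3 plan.py 470 150 220 91.06
```

```text
clock: 31.1
tcp_pos: [0.5579, -0.039, 0.1847]
orientation: [-0.01, -0.009, 1.0, -0.0]
wrist_force: [-22.4, -3.5, 4.9]
finger_gap: 0.051
t 31.1 grasp [554.7 -39.1  29.7] phi 91.0 tilt [-2.070e+01 -3.000e-01 -9.998e+02] gap 51.0 F [-22.4  -3.5   4.9] j6 -0.23
shift tool [-0.3 -0.5 -1.3] turn -0.1
clock: 32.1
tcp_pos: [0.5335, -0.04, 0.3502]
orientation: [0.001, -0.009, 1.0, -0.0]
wrist_force: [1.0, -0.3, 0.0]
finger_gap: 0.0516
t 32.1 grasp [534.  -40.1 195.2] phi 91.04 tilt [ 2.8e+00 -3.0e-01 -1.0e+03] gap 51.6 F [ 1.  -0.3  0. ] j6 -0.24
shift tool [ 60.4 191.2 -25. ] turn -0.0
```

```bash
python3 -m crank '[[40,0,-20,0,0,0,0.6],[40,20,0,0,0,0,0.6],[10,50,0,0,0,0,0.6],[0,50,0,0,0,0,0.6],[0,50,0,0,0,0,0.6],[0,50,0,0,0,0,0.6],[0,50,0,0,0,0,0.6],[0,0,0,0,0,0,0.6]]'
python3 - <<'E'
from h import *
for n,r in (("side",(240,160,170,120)),("top",(265,110,110,130))):
    im=read_camera(n); x,y,w,h=r
    cv2.imwrite(f"pics/{n}12full.png",im)
    cv2.imwrite(f"pics/{n}12.png",cv2.convertScaleAbs(cv2.resize(im[y:y+h,x:x+w],None,fx=4.5,fy=4.5,interpolation=2),alpha=1.5 if n=="top" else 1))
E
```

```text
clock: 33.1
tcp_pos: [0.4384, 0.2311, 0.3686]
orientation: [0.001, -0.012, 1.0, 0.001]
wrist_force: [-0.0, -0.9, -0.2]
finger_gap: 0.0513
```

View pics/side12.png

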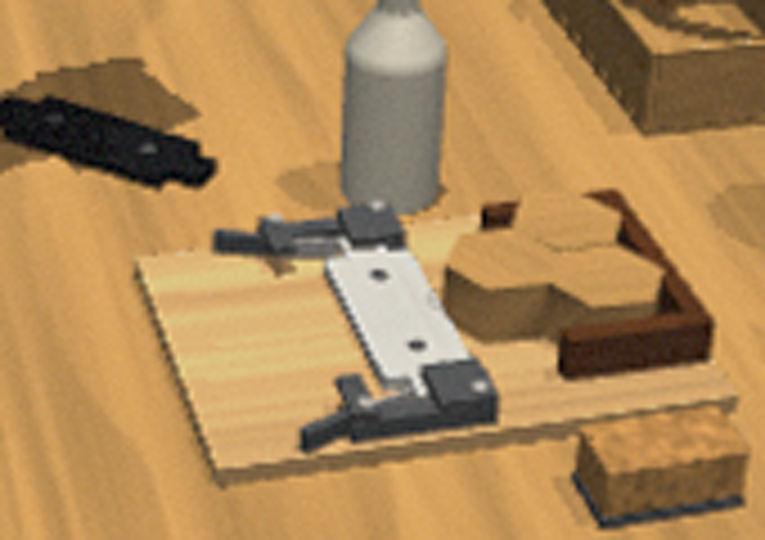

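View pics/top12.png

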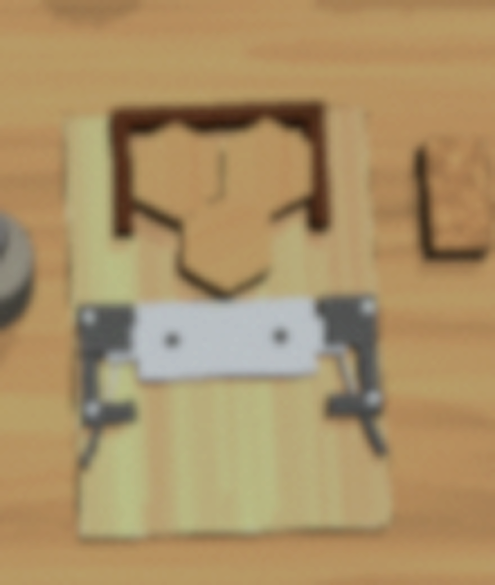

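View pics/side12full.png

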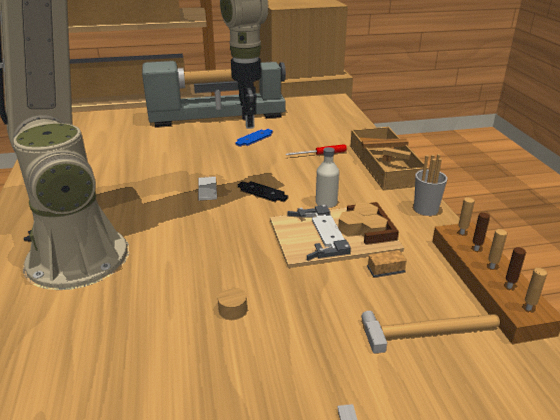

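```bash
python3 - <<'E'
from h import *
for n,(x,y,w,h),J in (("top",(285,165,65,40),(590.2,-37.,.97)),("side",(310,212,38,36),(591.8,-40.8,1.1))):
    im=cv2.imread(f"pics/{n}12full.png")[y:y+h,x:x+w];k=6
    im=cv2.resize(im,None,fx=k,fy=k,interpolation=2);hsv=cv2.cvtColor(im,cv2.COLOR_BGR2HSV)
    m=((hsv[...,1]<60)&(hsv[...,2]>(95 if n=="top" else 185))).astype(np.uint8)
    m=cv2.morphologyEx(m,cv2.MORPH_OPEN,np.ones((31,31)))
    c=max(cv2.findContours(m,0,1)[0],key=cv2.contourArea)[:,0]
    P=ray(n,np.c_[x+(c[:,0]+.5)/k-.5,y+(c[:,1]+.5)/k-.5],.022)*1000
    t=np.radians(J[2]);d=P-J[:2];L=np.c_[d[:,0]*np.cos(t)+d[:,1]*np.sin(t),-d[:,0]*np.sin(t)+d[:,1]*np.cos(t)]
    print(n,cv2.minAreaRect(L.astype(np.float32)))
t=cv2.imread("pics/top12full.png")[160:215,275:360]
s=cv2.imread("pics/side12full.png")[195:265,285:400]
cv2.imwrite("pics/z12t.png",cv2.convertScaleAbs(cv2.resize(t,None,fx=9,fy=9,interpolation=2),alpha=1.9))
cv2.imwrite("pics/z12s.png",cv2.resize(s,None,fx=6.9,fy=6.9,interpolation=2))
E
```

```text
top ((0.810394287109375, -0.25763702392578125), (54.95072937011719, 124.43701934814453), 0.21657422184944153)
side ((0.012109756469726562, 2.030364990234375), (117.87700653076172, 50.12886047363281), 89.83502960205078)
```

View pics/z12t.png

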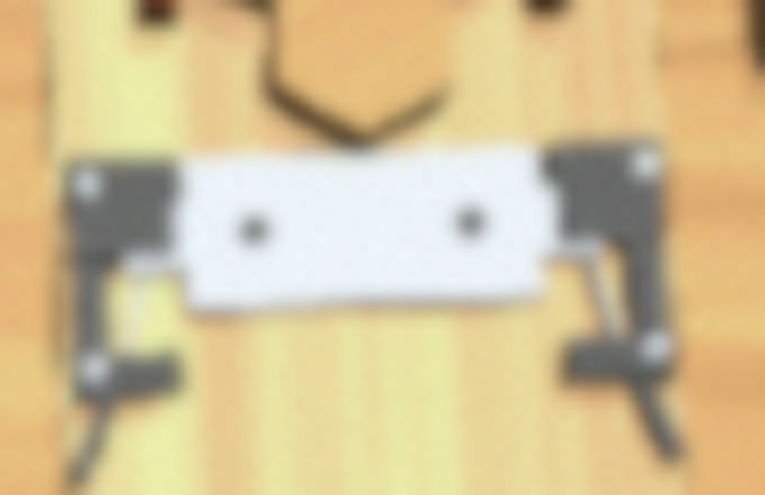

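View pics/z12s.png

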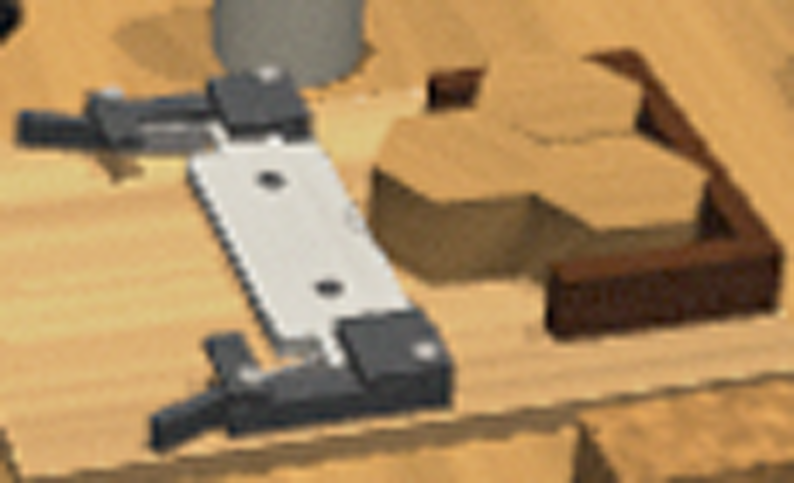

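```bash
python3 - <<'E'
import cv2
a=cv2.imread("pics/top0.png");b=cv2.imread("pics/top12full.png")
f=lambda i,x:cv2.convertScaleAbs(cv2.resize(i[175:210,x:x+32],None,fx=8,fy=8,interpolation=2),alpha=1.7)
r=cv2.vconcat([cv2.hconcat([f(i,x) for x in(277,328)]) for i in(a,b)])
c=cv2.imread("pics/side0.png");d=cv2.imread("pics/side12full.png")
g=lambda i,x,y:cv2.resize(i[y:y+35,x:x+32],None,fx=8,fy=8,interpolation=2)
# side clips
r2=cv2.vconcat([cv2.hconcat([g(i,300,197),g(i,312,232)]) for i in(c,d)])
cv2.imwrite("pics/clips.png",cv2.resize(cv2.hconcat([r,r2]),(800,438)))
E
```

```text
(no output)
```

View pics/clips.png

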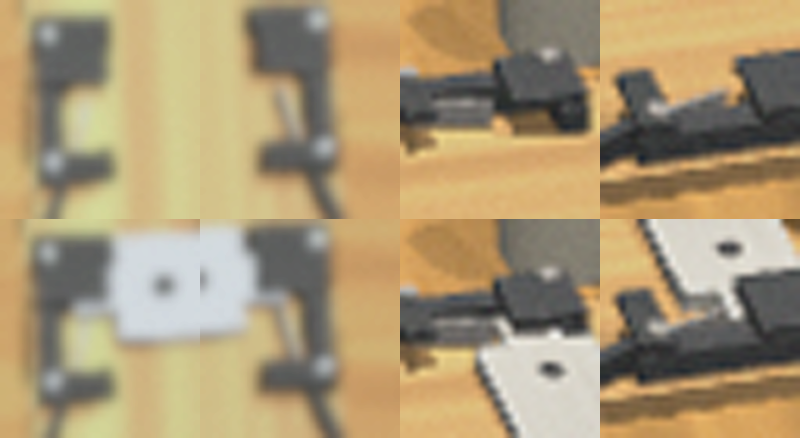

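The right clip's leaf sits at the same pixels as in the relaxed start picture. The left one looks the same, though its leaf is faint in the top view. The ears' rear edges lie past the clip tips, and the robot touches nothing.

```bash
python3 -c "
from workcell import *
hand_in(); print(get_state()['clock'])"
```

```text
the job is handed in; nothing more can be done
the job is handed in; nothing more can be done
```

I stood the loose hexagon in the notch between the two blocks. Then I laid the keeper on the apron and pushed it home with the two fingertips until it stalled at about 22 N. I released everything, moved the arm clear and handed in at about 33 s.

What the last checks showed:
- **Keeper position:** it lies within about 0.8 mm of home along the slide and within about 0.2° of square. It looks flat in both views.
- **Clips:** both leaves look relaxed behind the ears. The left one is faint in the top view, so that reading rests mostly on the side view. The push force also rose to about 7 N, fell to about 5 N and then climbed hard, as expected for clips followed by stops. I did not tug the keeper to test them.
- **Blocks:** the three look packed face to face in both views.
- **Bystanders:** they look unmoved by eye; I did not measure them. The strip was not compared closely.

What disagreed:
- **Sideways reading:** the two cameras differ by about 4 mm across the jig. Measured against the jig in each view, the keeper's sideways offset reads -0.3 mm from the top and +2.0 mm from the side, within the 3 mm play.
- **Size reading:** my top-view mask showed the keeper about 5 mm too wide and 8 mm too long, because it included parts of the ears. The top-view figures are therefore rough.
- **Grip reading:** the gripper read about 48.5 mm on the 50 mm keeper. I did not find out why; it carried level all the same.

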